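Refill the tilt-out bin with steel finial balls

TASK

On the hook maker's bench, pull the tilt-out bin with the green front open to its stop, then take the red scoop by its handle and pour both steel balls from it into the open bin. Set the empty scoop back upright on the bench, let go, and leave the bin open.

Things in the scene. Friction and masses are not known exactly. Their poses are not given: they have to be found in the camera images.
- green_pull (a point): Centre of the steel T-bar pull, 16 mm thick, 40 mm long, 40 mm off the green front (its cabinet has a green top; not the blue unit). Axes turn with the bin: x into the cabinet, y along bar and hinge, z up the front (vertical when shut). The hinge is at x +52, z -158 mm from here, 25 mm above the bench. Front: 136 wide, 12 thick, 170 high from the hinge; its top edge is 12 mm above the bar.
- green_bin (a joint): Opening of the green bin, rad: 0 shut, 0.70 (40 deg) at its stop, tilting towards the robot; starts up to 0.12 ajar. 1 to 3 N at the pull; stays where left. White inside 110 mm wide, 105 deep. Fixed cream cabinet 140 wide, 160 deep, 205 high, front plane at the hinge. Fully open, the front's top edge is 110 mm before the cabinet, 155 mm up: pour between that edge and the cabinet.
- scoop: Red open scoop with the two steel balls (not the yellow one with brown beads). 108 mm long, 70 wide, walls 40 high, 0.15 kg. Origin: centre of underside; x to its rear wall, mouth at -x, z up. Floor slopes 10 deg from mouth lip (x -52, z 24 mm) down to the rear, so balls rest there; tip mouth down 35 to 50 deg to empty. Handle: crossbar along y, 14 mm thick, 16 high, centre x 8, z 92 mm.
- steel_a: Bright steel ball, 22 mm in diameter, about 40 g, origin at its centre; starts at the rear of the red scoop.
- steel_b: The second steel ball, same as the first, beside it in the red scoop.
Not all that is in view belongs to the job. Of the things like the scoop, leave any that is black or blue; of the rest the larger one is meant.

How it is judged (in metres and radians):
On the way, in this order (a step that is already met when the one before it is completed fails the run):
1. the green bin is open to within 10 degrees of its stop while both balls are still in the red scoop (value of joint green_bin above 0.53 rad and distance between each of steel_a, steel_b and scoop below 0.09 m), for 0.1 s.
2. the red scoop is raised near the green bin and tipped by more than 15 degrees (angle between scoop's own z axis and vertical above 0.26 rad and height (world z) of scoop above 0.1 m and horizontal distance between scoop and green_pull below 0.25 m), for 0.1 s.
At the end, for the whole second after the job is handed in: Both steel balls lie inside the green-fronted bin, which is open to within 10 degrees of its stop; the red scoop stands upright (within 10 degrees) and at rest on the bench (underside within 15 mm of it), released (value of joint green_bin above 0.53 rad and x of steel_a in the frame of green_pull between 0.048 and 0.168 m and y of steel_a in the frame of green_pull between -0.065 and 0.065 m and z of steel_a in the frame of green_pull between -0.162 and -0.02 m and x of steel_b in the frame of green_pull between 0.048 and 0.168 m and y of steel_b in the frame of green_pull between -0.065 and 0.065 m and z of steel_b in the frame of green_pull between -0.162 and -0.02 m and angle between scoop's own z axis and vertical below 0.17 rad and height (world z) of scoop between -0.01 and 0.015 m and linear speed of scoop below 0.03 m/s); the robot touches nothing.
It also fails if it takes over 72 s, if anything falls off the work surface, if the arm or the gripper's body presses on something with over 40 N, if the wrist force passes 120 N, or if a joint passes its speed limit or range.

ROBOT

A 6-joint arm with a two-finger parallel gripper is mounted at the origin on the work surface. World frame = base frame: x ahead of the robot, y to its left, z up, the work surface at z = 0. Lengths are in mm, angles in rad, forces in N, time in s.
With the tool pointing down it reaches from about 325 to 900 mm from the base axis. Payload 6.1 kg.
Tool frame: the origin (TCP) lies at the very end of the fingers, on their centre line; the grasp point (between the pads) lies 19 mm behind it; z points along the fingers, x is the direction in which the jaws open and shut, and the axes are right-handed (so a half turn about z gives the same grasp; the last joint's range is limited). The gripper opens to 85 mm and grips with 20 to 120 N. Pads are 22 mm wide; open, the fingers measure 114 mm over their backs; the gripper's body (76 mm by 85 mm) begins 54 mm behind the grasp point. The pads swing forward as they close: fully open they stand 13 mm farther back than shut.
Start: joints at [-1.234, 0.22, 1.526, -0, 1.395, -0.126], TCP at [279.027, -559.249, 231.3] pointing down, gripper open.
Joint ranges: [-2.98, 2.98], [-0.91, 2.08], [0.09, 2.57], [-1.24, 4.39], [0.2, 2.65], [-2.68, 2.68]. Speed limits (rad/s): [2.57, 2.57, 3.01, 3.14, 3.14, 3.14].

INTERFACE

Orientations are given as a rotation vector (axis times angle).
In Python, from bench import robot gives the robot as it stands. The module is installed in compiled form; this text tells all that it offers.
- The arm moves only by the tool move_arm, never from a script. Its argument "moves" is a list that holds one entry, the list of rows, each a list of 7 numbers: the turn, a rotation vector about the tool's x, y, z in degrees, then the shift along the tool's x, y, z in cm, then the finger opening in cm, from 0 to 8.54. A call has 1 to 10 rows; each row shifts and turns the pose as measured when the row begins, along the tool's axes as they then stand; what a row does not reach is not made up. A row lasts 1/12 s, in which the tool goes at most 41.7 mm and 7.16 degrees, less where a joint would pass 70% of its speed; a pose out of reach is approached as far as the arm can. A call with a gripper value outside its range is refused whole. The fingers move at their own pace and stop on an object; the grip force is fixed at half the most. Time passes only in rows, so rows that do not move let the fingers close. It gives the time, the measured TCP pose, the force and the opening at its end, in the units of the state.
- robot.state(): the state, without advancing time (a new reading comes with each control period).
- robot.read_camera(name): name is "scene" or "top" or "wrist"; returns a dict with "pixels" (420x560x3 uint8, red, green, blue), "K" (3x3 intrinsics, pixels), "eye" and "orientation" of the camera in the world. Camera axes: x right, y up, looking along -z (the intrinsics and any distortion apply to the point x, -y, -z); pixel columns grow to the right and rows downward; lengths in mm; the calibration is good to about 2 mm. A picture is of the moment at which its call begins. There is no depth.
- robot.sign_off(): hands the job in, once; it reports no verdict.
The state is a dict: "time": time; "joints": joint angles; "joint_velocities": joint speeds; "joint_efforts": joint torques, N m; "ee_pos": TCP position; "orientation": TCP orientation; "wrist_force": force on the tool from outside, world axes, zero at the start; "wrist_torque": the same for the moment, N m; "gripper_width": opening from 0.0 (shut) to 1.0 (fully open).
Only numpy, scipy, OpenCV 4.12 (cv2) and the standard library are available. Lean on these libraries where they do the work, as an engineer would, in place of code of your own. Each camera call takes 0.05 s, during which the arm holds its last target.

## Working session

There is one attempt and no reset: what is moved stays moved. The work goes in short steps, Python scripts to look and compute and a tool call to move; the robot and the scene stay as the last step left them, time stands still between calls to the robot, and variables do not carry over. Pictures are saved under pics/ and viewed, and the job is handed in when it is done.

Besides the shell and the picture viewer there is one more tool, called after "Call:" as name(argument=value, ...), one argument or row to a line, values as JSON. move_arm: Moves the arm, as the interface text tells. Its arguments: {"type":"object","properties":{"moves":{"type":"array","items":{"type":"array","items":{"type":"array","items":{"type":"number"}}}}},"required":["moves"]}

```bash
mkdir -p pics
cat > h.py <<'E'
import numpy as np,cv2
from bench import robot
from scipy.spatial.transform import Rotation as R
def cam(n):
    return robot.read_camera(n)
def save(c,f,crop=None,s=1):
    im=c["pixels"][...,::-1]
    if crop: 
        a,b,w,h=crop; im=im[b:b+h,a:a+w]
    im=cv2.resize(im,None,fx=s,fy=s,interpolation=cv2.INTER_CUBIC)
    cv2.imwrite("pics/"+f,im)
def rot(o):
    o=np.array(o,float)
    if o.shape==(3,3): return o
    if o.size==3: return R.from_rotvec(o).as_matrix()
    raise Exception(o)
def ray(c,u,v):
    K=np.array(c["K"]);d=np.linalg.inv(K)@[u,v,1]
    return np.array(c["eye"],float),rot(c["orientation"])@[d[0],-d[1],-d[2]]
def atz(c,u,v,z):
    e,d=ray(c,u,v);return e+d*(z-e[2])/d[2]
def proj(c,p):
    q=rot(c["orientation"]).T@(np.array(p,float)-np.array(c["eye"]))
    k=np.array(c["K"])@[q[0],-q[1],-q[2]];return k[:2]/k[2]
def tri(c1,p1,c2,p2):
    e1,d1=ray(c1,*p1);e2,d2=ray(c2,*p2)
    s=np.linalg.lstsq(np.array([d1,-d2]).T,e2-e1,rcond=None)[0]
    a=e1+d1*s[0];b=e2+d2*s[1];return (a+b)/2,np.linalg.norm(a-b)
E
python3 - <<'E'
from h import *
for n in("scene","top","wrist"):
    c=cam(n);save(c,n+"0.png");print(n,{k:v for k,v in c.items() if k!="pixels"})
print(robot.state())
E
```

```text
scene {'K': array([[502.93445656,   0.        , 284.07960366],
       [  0.        , 502.93445656, 199.88752283],
       [  0.        ,   0.        ,   1.        ]]), 'eye': array([1231.75612351, -305.95653312,  747.23016223]), 'orientation': array([0.78159415, 0.54699593, 1.16448671])}
top {'K': array([[544.53961288,   0.        , 275.14737784],
       [  0.        , 544.53961288, 207.0263804 ],
       [  0.        ,   0.        ,   1.        ]]), 'eye': array([ 436.76252374,  -29.53167248, 1206.46200568]), 'orientation': array([ 0.06541422, -0.06988829, -1.57262601])}
wrist {'K': array([[294.10477242,   0.        , 280.33773389],
       [  0.        , 294.10477242, 206.49791153],
       [  0.        ,   0.        ,   1.        ]]), 'eye': array([ 342.44356414, -527.06515178,  371.69238811]), 'orientation': array([-0.253855  ,  0.15895298, -1.10074749])}
{'time': 0.15, 'joints': array([-1.23411385e+00,  2.21061945e-01,  1.52737761e+00, -2.32255857e-05,
        1.39468216e+00, -1.26120608e-01]), 'joint_velocities': array([ 0.00053707, -0.00384292, -0.0032894 ,  0.00156141, -0.00086178,
       -0.00094311]), 'joint_efforts': array([ 1.37617972e-03, -4.97482681e+01, -3.89903927e+01, -2.50763105e-04,
        7.11004846e-03,  1.06363822e-05]), 'ee_pos': array([ 278.85639148, -558.81213469,  230.42451426]), 'orientation': array([-2.67090091e+00,  1.65225901e+00,  1.88944878e-03]), 'wrist_force': array([-0.54159158, -0.73422289,  0.48500564]), 'wrist_torque': array([-0.01523929,  0.08387827,  0.03775998]), 'gripper_width': 1.000266383000305}
```

View pics/scene0.png

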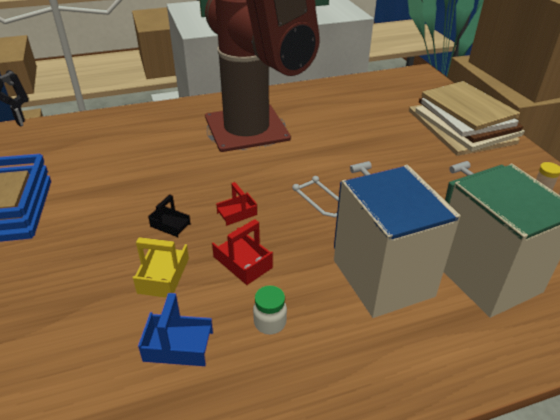

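View pics/top0.png

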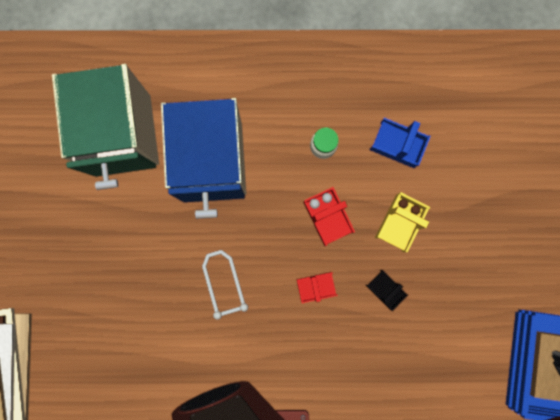

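View pics/wrist0.png

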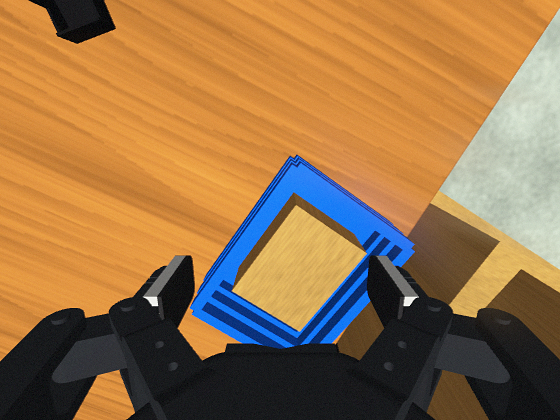

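Scoops in the top view: large red (328,216) with two steel balls, small red (317,287) empty, yellow (405,222) with brown beads, black (387,290), blue (400,142). The large red one fits: it is red, holds the steel balls, and is the bigger of the two reds. The green unit is at (97,115) in top, with its pull at (105,184). I'll confirm these in crops.

Run:
```python
from h import *
t=cam("top");s=cam("scene")
save(t,"t1.png",(290,175,80,80),7);save(t,"t2.png",(45,55,120,140),4)
save(s,"s1.png",(205,210,80,80),7);save(s,"s2.png",(400,140,160,110),4)
```

```text
(no output)
```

View pics/t1.png

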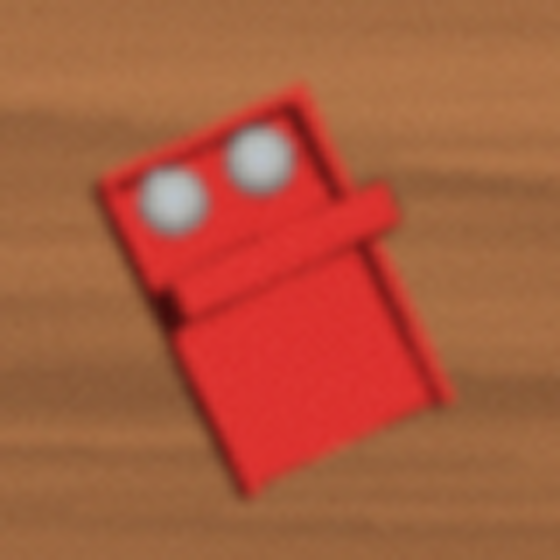

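View pics/t2.png

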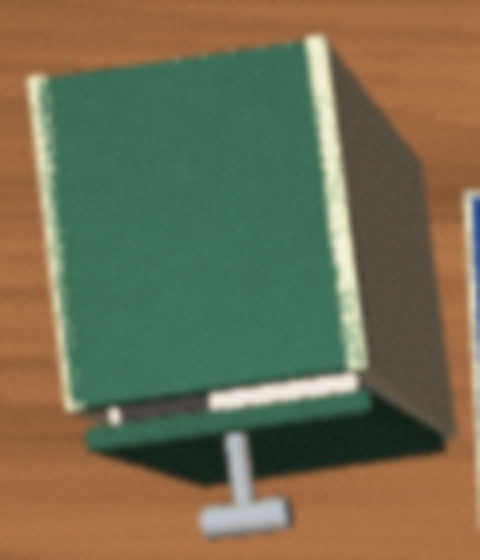

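View pics/s1.png

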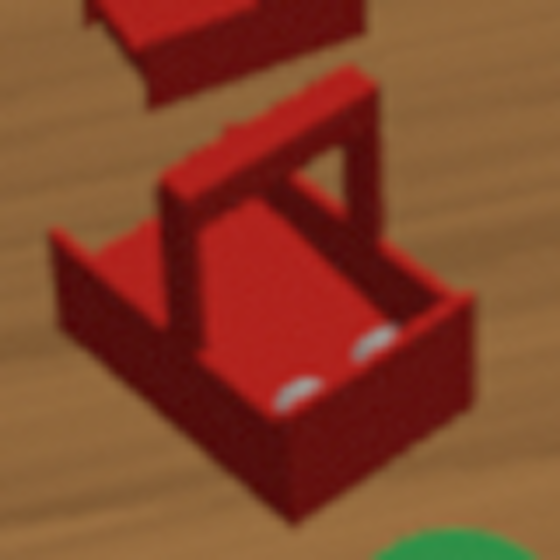

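View pics/s2.png

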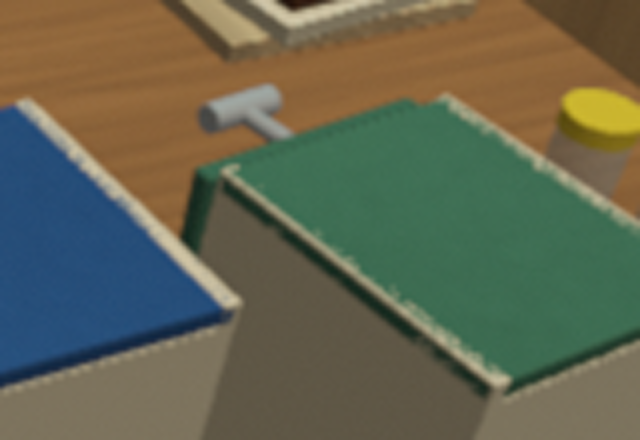

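```bash
cat > m.py <<'E'
from h import *
np.set_printoptions(precision=1,suppress=True)
t=cam("top");s=cam("scene")
print("pull",tri(t,(106.2,184.2),s,(460,166.5)))
P=[atz(t,*p,205)[:2] for p in((63,157),(133.8,147),(124.5,65),(53.8,74.5))]
print("cab FL FR BR BL",P,[np.linalg.norm(P[i]-P[i-1]) for i in range(4)])
for i,j in((0,1),(3,2)):
    d=P[j]-P[i];print("yaw into",np.degrees(np.arctan2(d[0],-d[1])) )
for i,j in((0,3),(1,2)):
    d=P[j]-P[i];print("yaw side",np.degrees(np.arctan2(d[1],d[0])) )
Q=[atz(t,*p,40)[:2] for p in((305,201.1),(333.3,187.6),(354,232.4),(325.7,245.3))]
print("scoop RL RR MR ML",Q,[np.linalg.norm(Q[i]-Q[i-1]) for i in range(4)],np.mean(Q,0))
for i,j in((3,0),(2,1)):
    d=Q[j]-Q[i];print("yaw x",np.degrees(np.arctan2(d[1],d[0])) )
print("bar",tri(t,(330,211),s,(243.6,229.3)),atz(t,330,211,100))
E
python3 m.py
```

```text
pull (array([569.9, 288. , 183. ]), np.float64(2.3381495178473375))
cab FL FR BR BL [array([617.6, 361.5]), array([636.1, 230.4]), array([793. , 250.9]), array([774.9, 383.6])] [np.float64(158.80825990469157), np.float64(132.43924322591698), np.float64(158.19543804398532), np.float64(133.90324658279908)]
yaw into 8.034853819964846
yaw into 7.769341804164877
yaw side 7.998553988996627
yaw side 7.468687008803697
scoop RL RR MR ML [array([550.1, -97.3]), array([ 579.2, -158.6]), array([ 482.4, -201.8]), array([ 455. , -140.8])] [np.float64(104.5357134797126), np.float64(67.84245290957094), np.float64(105.94486987036959), np.float64(66.81794633241645)] [ 516.7 -149.6]
yaw x 24.603996260902353
yaw x 24.05250536688507
bar (array([ 524.5, -144. ,   96. ]), np.float64(2.2180358067440427)) [ 523.8 -144.6  100. ]
```

The large red scoop holds both steel balls, and the sizes agree with what was given. Next I work out the approach to the pull, gripping the bar by its ends with the tool pointing down.

```bash
cat >> h.py <<'E'
np.set_printoptions(precision=2,suppress=True)
def down(yaw_x):
    a=np.radians(yaw_x);x=np.array([np.cos(a),np.sin(a),0]);z=np.array([0,0,-1.])
    return np.array([x,np.cross(z,x),z]).T
def plan(p,Rt):
    s=robot.state();R0=rot(s["orientation"])
    tv=np.degrees(R.from_matrix(R0.T@Rt).as_rotvec());d=np.array(p)-s["ee_pos"]
    print("turn(deg)",tv,"n>=%.1f"%(np.linalg.norm(tv)/7.16),"| shift cm: in current axes",R0.T@d/10,"in target axes",Rt.T@d/10,"n>=%.1f"%(np.linalg.norm(d)/41.7))
E
python3 - <<'E'
from h import *
s=robot.state();print(rot(s["orientation"]))
u=np.array([np.cos(.138),np.sin(.138),0])
for y in(97.9,-82.1): plan([570,288,300],down(y))
E
```

```text
[[ 0.45 -0.89 -0.  ]
 [-0.89 -0.45  0.  ]
 [-0.   -0.   -1.  ]]
turn(deg) [  -0.04    0.   -161.38] n>=22.5 | shift cm: in current axes [-62.81 -63.86  -6.86] in target axes [79.91 40.47 -6.9 ] n>=21.5
turn(deg) [ 0.    0.03 18.62] n>=2.6 | shift cm: in current axes [-62.81 -63.86  -6.86] in target axes [-79.91 -40.47  -6.9 ] n>=21.5
```

Call:
move_arm(
  moves=[
    [[0, 0, 6.2, 0, 0, -2.3, 6], [0, 0, 6.2, 0, 0, -2.3, 6], [0, 0, 6.2, 0, 0, -2.3, 6], [0, 0, 0, -3.6, -1.8, 0, 6], [0, 0, 0, -3.6, -1.8, 0, 6], [0, 0, 0, -3.6, -1.8, 0, 6], [0, 0, 0, -3.6, -1.8, 0, 6], [0, 0, 0, -3.6, -1.8, 0, 6], [0, 0, 0, -3.6, -1.8, 0, 6], [0, 0, 0, -3.6, -1.8, 0, 6]],
  ],
)

```text
time: 1.18
ee_pos: [372.9, -290.9, 301.2]
orientation: [-2.338, 2.097, 0.001]
wrist_force: [0.4, -0.9, 0.1]
gripper_width: 0.705
```

Call:
move_arm(
  moves=[
    [[0, 0, 0, -3.6, -1.8, 0, 6], [0, 0, 0, -3.6, -1.8, 0, 6], [0, 0, 0, -3.6, -1.8, 0, 6], [0, 0, 0, -3.6, -1.8, 0, 6], [0, 0, 0, -3.6, -1.8, 0, 6], [0, 0, 0, -3.6, -1.8, 0, 6], [0, 0, 0, -3.6, -1.8, 0, 6], [0, 0, 0, -3.6, -1.8, 0, 6], [0, 0, 0, -3.6, -1.8, 0, 6], [0, 0, 0, -3.6, -1.8, 0, 6]],
  ],
)

```text
time: 2.02
ee_pos: [514.0, 101.6, 304.9]
orientation: [-2.333, 2.097, -0.014]
wrist_force: [1.3, -0.2, 1.2]
gripper_width: 0.703
```

Run:
```python
from h import *
s=robot.state();print(s["time"],s["ee_pos"],s["joints"],s["gripper_width"])
plan([570,288,300],down(-82.1))
```

```text
2.0167 [514.01 101.63 304.87] [ 0.05 -0.07  1.7  -0.    1.51  1.51] 0.7034345798006877
turn(deg) [-0.54 -0.22 -1.79] n>=0.3 | shift cm: in current axes [-17.94  -7.55   0.49] in target axes [-17.69  -8.11   0.49] n>=4.7
```

Call:
move_arm(
  moves=[
    [[-0.5, -0.2, -1.8, -3.5, -1.5, 0, 6], [0, 0, 0, -3.5, -1.6, 0, 6], [0, 0, 0, -3.5, -1.6, 0, 6], [0, 0, 0, -3.5, -1.6, 0, 6], [0, 0, 0, -3.5, -1.6, 0, 6], [0, 0, 0, 0, 0, 0, 6]],
  ],
)

```text
time: 2.52
ee_pos: [570.2, 302.8, 303.7]
orientation: [-2.376, 2.052, 0.0]
wrist_force: [-0.1, -1.1, -1.4]
gripper_width: 0.7
```

Run:
```python
from h import *
s=robot.state();print(s["time"],s["ee_pos"],s["joints"],s["gripper_width"])
plan([570,288,300],down(-82.1))
c=cam("wrist");save(c,"w1.png");print(c["eye"],proj(c,[570,288,183]))
```

```text
2.5167 [570.21 302.83 303.68] [0.37 0.23 1.38 0.   1.53 1.79] 0.7003308100745947
turn(deg) [-0.1   0.1   0.47] n>=0.1 | shift cm: in current axes [1.47 0.24 0.37] in target axes [1.47 0.22 0.37] n>=0.4
[640.25 313.04 445.2 ] [296.48 203.31]
```

View pics/w1.png

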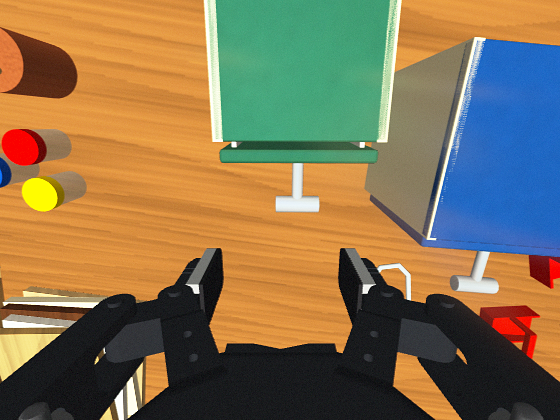

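The wrist view shows the green pull at (297,204), 1 px from its predicted position. Descending so the fingers straddle the bar ends.

Call:
move_arm(
  moves=[
    [[0, 0, 0.5, 1.5, 0.2, 0, 6], [0, 0, 0, 0, 0, 3.7, 6], [0, 0, 0, 0, 0, 3.7, 6], [0, 0, 0, 0, 0, 3.6, 6], [0, 0, 0, 0, 0, 0, 6]],
  ],
)

```text
time: 2.98
ee_pos: [572.4, 277.7, 195.6]
orientation: [-2.36, 2.064, -0.012]
wrist_force: [-1.2, -0.4, -2.3]
gripper_width: 0.705
```

Run:
```python
from h import *
s=robot.state();print(s["time"],s["ee_pos"],s["wrist_force"])
plan([570,288,157],down(-82.1))
c=cam("wrist");save(c,"w2.png",(120,150,320,220),2.5);print(c["eye"],proj(c,[570,288,182]))
t=cam("top");save(t,"t3.png",(45,55,160,160),4)
```

```text
2.9833 [572.44 277.67 195.56] [-1.2  -0.4  -2.32]
turn(deg) [-0.56 -0.12 -0.25] n>=0.1 | shift cm: in current axes [-1.06  0.14  3.85] in target axes [-1.06  0.1   3.86] n>=1.0
[641.4  287.36 337.62] [262.09 251.4 ]
```

View pics/w2.png

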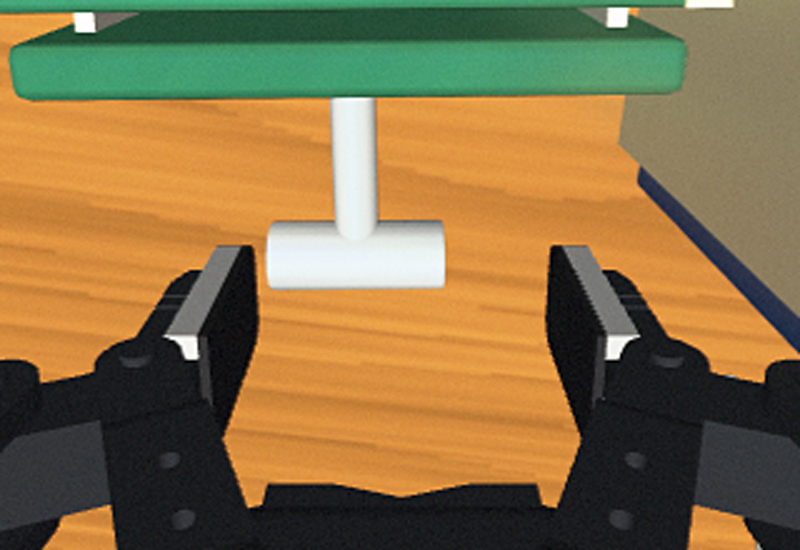

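The bar centre is at (262,252), which matches the prediction. Centring on it, then going down.

Call:
move_arm(
  moves=[
    [[-0.5, 0, -0.2, -1.0, 0.1, 0, 6], [0, 0, 0, 0, 0, 0, 6], [0, 0, 0, 0, 0, 2, 6], [0, 0, 0, 0, 0, 1.8, 6], [0, 0, 0, 0, 0, 0, 6], [0, 0, 0, 0, 0, 0, 6]],
  ],
)

```text
time: 3.58
ee_pos: [583.8, 291.3, 185.3]
orientation: [-2.342, 2.046, -0.032]
wrist_force: [0.4, 0.5, -0.2]
gripper_width: 0.704
```

Run:
```python
from h import *
s=robot.state();print(s["time"],s["ee_pos"],s["wrist_force"])
plan([570,288,157],down(-82.1))
c=cam("wrist");save(c,"w3.png",(120,150,320,220),2.5);print(c["eye"],proj(c,[570,288,182]))
```

```text
3.5833 [583.83 291.28 185.29] [ 0.4   0.48 -0.24]
turn(deg) [-2.16  0.31 -0.18] n>=0.3 | shift cm: in current axes [0.15 1.52 2.77] in target axes [0.13 1.42 2.83] n>=0.8
[648.93 299.44 329.25] [283.11 281.43]
```

View pics/w3.png

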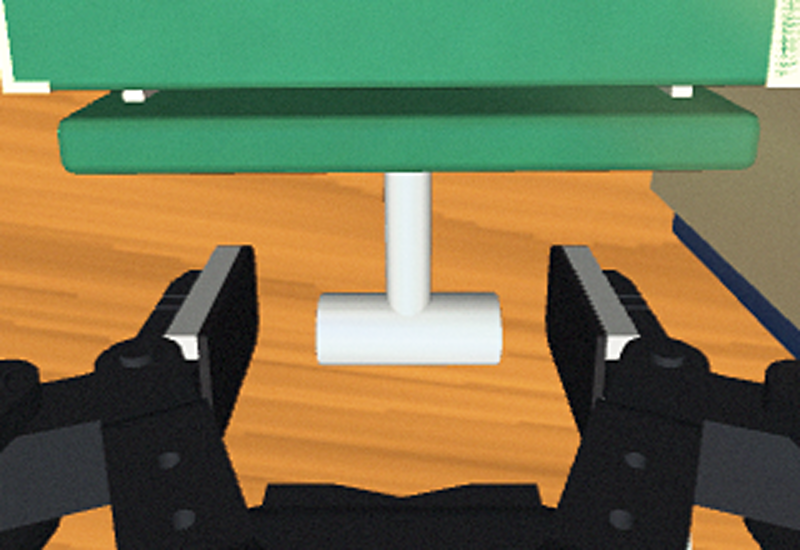

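Run:
```python
from h import *
for i in range(4):
    s=robot.state();print(s["time"],s["ee_pos"],s["joints"],s["joint_velocities"],s["joint_efforts"],s["wrist_force"]);cam("wrist")
```

```text
3.6333 [583.9  291.33 185.46] [ 0.34  0.29  1.53 -0.    1.28  1.78] [-0. -0.  0.  0. -0.  0.] [ -0.05 -51.38 -37.57  -0.02  -0.2    0.  ] [-0.22  0.54 -0.59]
3.6833 [583.85 291.28 185.3 ] [ 0.34  0.29  1.53 -0.    1.28  1.78] [-0.    0.    0.01  0.   -0.    0.  ] [ -0.01 -51.75 -37.9   -0.01  -0.19  -0.  ] [0.74 0.09 0.03]
3.7333 [583.72 291.2  184.99] [ 0.34  0.29  1.53 -0.    1.28  1.78] [-0.    0.    0.01  0.   -0.    0.  ] [  0.   -52.02 -38.12  -0.01  -0.18  -0.  ] [ 0.55 -0.69  0.04]
3.7833 [583.53 291.11 184.59] [ 0.34  0.29  1.53 -0.    1.28  1.78] [ 0.    0.    0.01 -0.   -0.   -0.  ] [  0.01 -52.21 -38.26  -0.01  -0.18  -0.  ] [-0.18  0.65  0.46]
```

Call:
move_arm(
  moves=[
    [[-1, 0, 0, 0, 0.7, 0, 6], [0, 0, 0, 0, 0, 0, 6]],
  ],
)

```text
time: 4.0
ee_pos: [576.0, 290.1, 184.9]
orientation: [-2.353, 2.055, -0.012]
wrist_force: [0.3, -1.0, -0.1]
gripper_width: 0.706
```

Run:
```python
from h import *
for i in range(4):
    s=robot.state();print(s["time"],s["ee_pos"],s["joints"],s["wrist_force"])
plan([570,288,157],down(-82.1))
```

```text
4.0 [576.03 290.09 184.9 ] [0.34 0.29 1.54 0.   1.3  1.78] [ 0.27 -0.97 -0.13]
4.0 [576.03 290.09 184.9 ] [0.34 0.29 1.54 0.   1.3  1.78] [ 0.27 -0.97 -0.13]
4.0 [576.03 290.09 184.9 ] [0.34 0.29 1.54 0.   1.3  1.78] [ 0.27 -0.97 -0.13]
4.0 [576.03 290.09 184.9 ] [0.34 0.29 1.54 0.   1.3  1.78] [ 0.27 -0.97 -0.13]
turn(deg) [-1.04  0.31 -0.18] n>=0.2 | shift cm: in current axes [0.14 0.68 2.78] in target axes [0.12 0.63 2.79] n>=0.7
```

Rows retarget from the measured pose, so lag gets lost. I'll end calls on a moving row and let it settle during camera reads.

Call:
move_arm(
  moves=[
    [[-1, 0.3, -0.2, 0.1, 0.7, 2.8, 6]],
  ],
)

```text
time: 4.08
ee_pos: [573.9, 289.9, 163.7]
orientation: [-2.361, 2.055, -0.01]
wrist_force: [1.2, -0.1, 1.2]
gripper_width: 0.702
```

Run:
```python
from h import *
for i in range(4):
    s=robot.state();print(s["time"],s["ee_pos"],s["wrist_force"]);cam("wrist")
plan([570,288,157],down(-82.1))
```

```text
4.0833 [573.95 289.92 163.66] [ 1.18 -0.07  1.22]
4.1333 [568.11 287.95 153.51] [-2.64 -1.49 -5.34]
4.1833 [566.87 287.49 152.91] [-0.47 -0.21 -1.81]
4.2333 [567.78 287.8  154.44] [ 0.31 -0.11  0.52]
turn(deg) [ 0.09 -0.01  0.02] n>=0.0 | shift cm: in current axes [ 0.03 -0.1  -0.1 ] in target axes [ 0.03 -0.1  -0.1 ] n>=0.0
```

Call:
move_arm(
  moves=[
    [[0, 0, 0, 0, 0, 0, 2], [0, 0, 0, 0, 0, 0, 2], [0, 0, 0, 0, 0, 0, 2], [0, 0, 0, 0, 0, 0, 2], [0, 0, 0, 0, 0, 0, 2], [0, 0, 0, 0, 0, 0, 2]],
  ],
)

```text
time: 4.78
ee_pos: [570.7, 288.0, 158.2]
orientation: [-2.368, 2.062, -0.002]
wrist_force: [0.5, 1.0, -4.5]
gripper_width: 0.452
```

Run:
```python
from h import *
s=robot.state();print(s["time"],s["ee_pos"],s["orientation"],s["wrist_force"],s["gripper_width"])
c=cam("wrist");save(c,"w4.png",(120,150,320,220),2.5)
# rigid rotation about hinge, in tool frame
p=s["ee_pos"];Rt=rot(s["orientation"])
u=np.array([np.cos(.138),np.sin(.138),0]);v=np.array([-u[1],u[0],0])
H=np.array([627.,296,25])
for d in(3.,6.):
    q=R.from_rotvec(-v*np.radians(d)).as_matrix()
    print(d,"turn tool",Rt.T@(-v*d),"shift",Rt.T@(H+q@(p-H)-p)/10)
```

```text
4.7833 [570.67 288.03 158.21] [-2.37  2.06 -0.  ] [ 0.53  1.03 -4.52] 0.45226158943907085
3.0 turn tool [ 3. -0.  0.] shift [0.   0.69 0.31]
6.0 turn tool [ 6. -0.  0.] shift [0.   1.36 0.67]
```

View pics/w4.png

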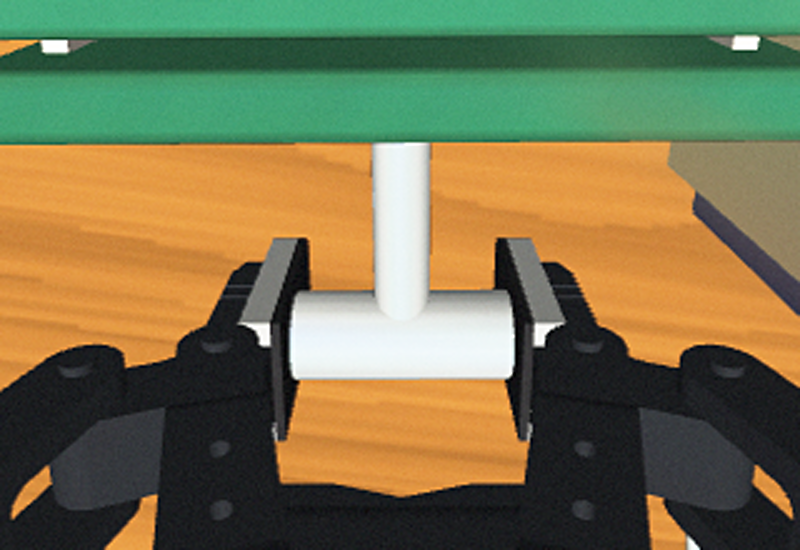

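The bar is held by its ends at 38–40 mm opening, as expected. Now swinging it about the hinge.

Call:
move_arm(
  moves=[
    [[4, 0, 0, 0, 0.92, 0.42, 2], [4, 0, 0, 0, 0.92, 0.42, 2], [4, 0, 0, 0, 0.92, 0.42, 2], [4, 0, 0, 0, 0.92, 0.42, 2], [4, 0, 0, 0, 0.92, 0.42, 2]],
  ],
)

```text
time: 5.25
ee_pos: [532.6, 282.6, 133.6]
orientation: [-2.143, 1.869, -0.345]
wrist_force: [10.3, 0.5, -15.1]
gripper_width: 0.456
```

```bash
cat > b.py <<'E'
from h import *
u=np.array([np.cos(.138),np.sin(.138),0]);v=np.array([-u[1],u[0],0])
H=np.array([627.,296,25])
cam("wrist");cam("wrist")
s=robot.state();print(s["time"],s["ee_pos"],s["wrist_force"],s["gripper_width"])
Rt=rot(s["orientation"]);g=s["ee_pos"]-24*Rt[:,2]-H
print("tool tilt",np.degrees(np.arctan2(Rt[:,2]@u,-Rt[2,2])),"bar rel hinge: r",-g@u,"lat",g@v,"z",g[2])
print("theta",np.degrees(np.arctan2(-g@u,g[2])-np.arctan2(52,158)),"radius",np.hypot(g@u,g[2]),"should",np.hypot(52,158))
E
python3 b.py
```

```text
5.35 [527.16 281.73 129.01] [ 2.11 -0.25 -5.71] 0.45320148286598594
tool tilt 20.481007130456472 bar rel hinge: r 109.25169920101342 lat -0.39527331614873124 z 126.49442864880729
theta 22.599677813317637 radius 167.14297549552273 should 166.33700730745397
```

Call:
move_arm(
  moves=[
    [[3.5, 0, 0, 0, 0.82, 0.36, 2], [3.5, 0, 0, 0, 0.82, 0.36, 2], [3.5, 0, 0, 0, 0.82, 0.36, 2], [3.5, 0, 0, 0, 0.82, 0.36, 2], [3.5, 0, 0, 0, 0.82, 0.36, 2]],
  ],
)

```text
time: 5.77
ee_pos: [504.8, 278.6, 100.1]
orientation: [-1.934, 1.69, -0.59]
wrist_force: [16.9, -9.8, -13.6]
gripper_width: 0.454
```

```bash
python3 b.py; python3 -c "
from h import *
save(cam('top'),'t4.png',(20,40,200,180),4);save(cam('wrist'),'w5.png')"
```

```text
5.8667 [502.99 278.12  97.48] [-2.03  2.29 -2.39] 0.453359136323936
tool tilt 38.48753420584746 bar rel hinge: r 140.23021774681797 lat -0.6495123037018844 z 91.2693428640352
theta 38.72466892626226 radius 167.3158896104993 should 166.33700730745397
```

View pics/w5.png

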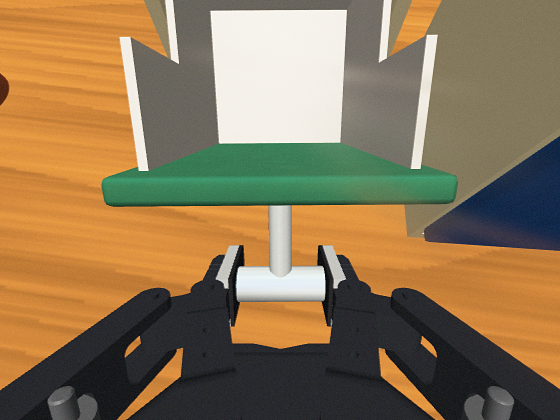

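Call:
move_arm(
  moves=[
    [[1.5, 0, 0, 0, 0.4, 0.15, 2], [0, 0, 0, 0, 0, 0, 6.5], [0, 0, 0, 0, 0, 0, 6.5], [0, 0, 0, 0, 0, 0, 6.5], [0, 0, 0, 0, 0, 0, 6.5], [0, 0, 0, 0, 0, 0, 6.5]],
  ],
)

```text
time: 6.47
ee_pos: [507.9, 279.4, 103.1]
orientation: [-1.91, 1.678, -0.614]
wrist_force: [0.0, 0.9, 0.1]
gripper_width: 0.76
```

```bash
python3 b.py; python3 -c "
from h import *
save(cam('wrist'),'w6.png')"
```

```text
6.5667 [507.73 279.39 102.98] [-0.24  0.7   0.49] 0.7570863895523611
tool tilt 40.34332927813503 bar rel hinge: r 135.960250748678 lat 0.03608167007774398 z 96.27665209273269
theta 36.47969695749772 radius 166.59646911573032 should 166.33700730745397
```

View pics/w6.png

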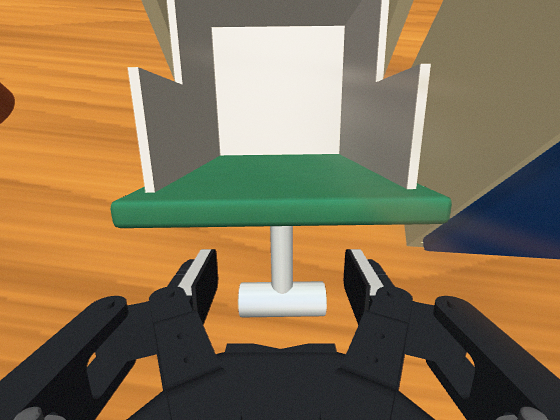

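Call:
move_arm(
  moves=[
    [[0, 0, 0, 0, 0, -2.5, 7], [0, 0, 0, 0, 0, -4, 7], [0, 0, 0, 0, 0, -4, 7], [0, 0, 0, 0, 0, -4, 7]],
  ],
)

```text
time: 6.95
ee_pos: [410.2, 263.1, 205.0]
orientation: [-1.928, 1.695, -0.607]
wrist_force: [0.8, 0.5, 1.5]
gripper_width: 0.819
```

```bash
python3 b.py
python3 - <<'E'
from h import *
t=cam('top');s=cam('scene');save(t,'t5.png',(30,50,160,150),5);save(s,'s5.png',(340,130,180,130),4)
H=np.array([627.,296,25]);u=np.array([np.cos(.138),np.sin(.138),0])
for d in (34,37,40):
    a=np.radians(d);r=52*np.cos(a)+158*np.sin(a);z=158*np.cos(a)-52*np.sin(a)
    p=H-u*r+[0,0,z];print(d,p,proj(t,p),proj(s,p))
plan([524,-144.3,200],down(24.3)); plan([524,-144.3,200],down(-155.7))
E
```

```text
7.05 [412.65 266.04 214.56] [0.75 0.9  1.73] 0.8215441393063143
tool tilt 39.985696435425446 bar rel hinge: r 231.8610408673937 lat -0.09241594264830363 z 207.9497492544487
theta 29.89485358289092 radius 311.45246906566547 should 166.33700730745397
34 [496.79 277.92 126.91] [118.53 224.12] [429.73 170.24]
37 [491.68 277.21 119.89] [119.83 226.87] [427.56 171.65]
40 [486.95 276.55 112.61] [121.13 229.4 ] [425.51 173.22]
turn(deg) [ -27.05  -36.78 -102.12] n>=15.6 | shift cm: in current axes [41.99 -3.94  4.44] in target axes [-6.66 41.87  0.83] n>=10.2
turn(deg) [-34.02  25.03  69.98] n>=11.4 | shift cm: in current axes [41.99 -3.94  4.44] in target axes [  6.66 -41.87   0.83] n>=10.2
```

View pics/t5.png

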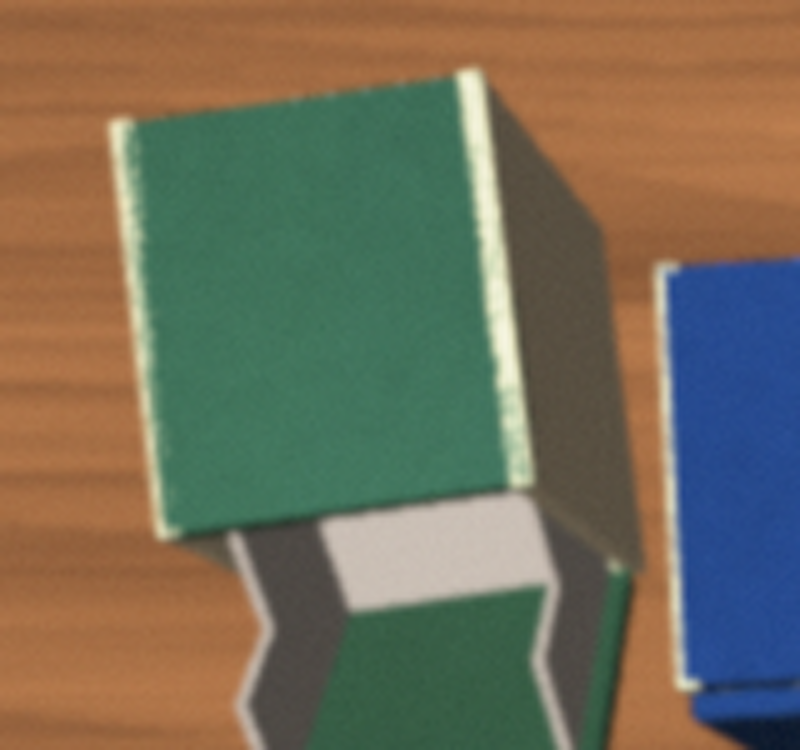

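View pics/s5.png

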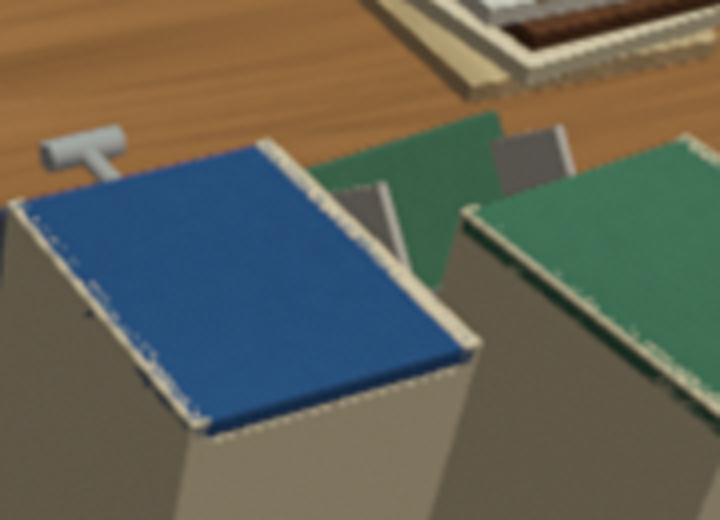

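```bash
python3 -c "
from h import *
save(cam('top'),'t6.png',(60,130,120,120),5)"
```

```text
(no output)
```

View pics/t6.png

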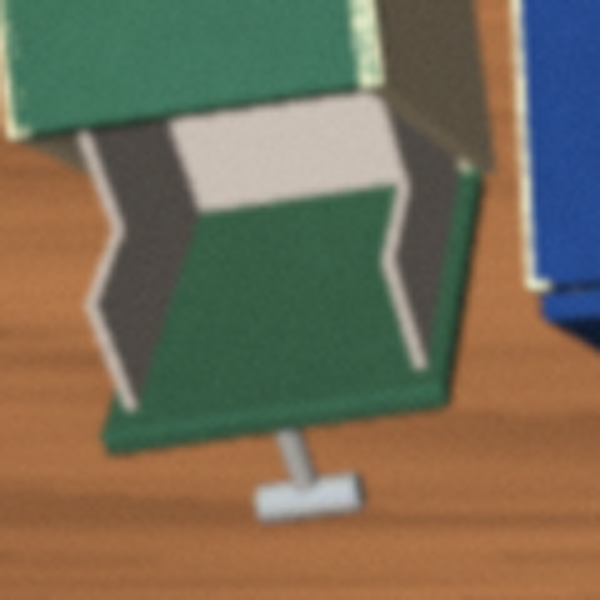

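The pull is at (121.6,229.6) in top, which gives about 40°, so the bin is at its stop. Now moving to the scoop: untilt, yaw, then translate.

Call:
move_arm(
  moves=[
    [[-6.7, 0, 0, 0, 0, -1, 7], [-6.7, 0, 0, 0, 0, 0, 7], [-6.7, 0, 0, 0, 0, 0, 7], [-6.7, 0, 0, 0, 0, 0, 7], [-6.7, 0, 0, 0, 0, 0, 7], [-6.5, 0, 0, 0, 0, 0, 7], [0, 0, -6.7, 0, 0, 0, 7], [0, 0, -6.7, 0, 0, 0, 7], [0, 0, -6.7, 0, 0, 0, 7], [0, 0, -6.7, 0, 0, 0, 7]],
  ],
)

```text
time: 8.03
ee_pos: [398.5, 254.0, 176.1]
orientation: [2.715, -1.424, -0.107]
wrist_force: [0.5, -0.5, -0.8]
gripper_width: 0.821
```

Call:
move_arm(
  moves=[
    [[0, 0, -6.7, 0, 0, 0, 7], [0, 0, -6.7, 0, 0, 0, 7], [0, 0, -6.7, 0, 0, 0, 7], [0, 0, -6.7, 0, 0, 0, 7], [0, 0, -6.7, 0, 0, 0, 7], [0, 0, -6.7, 0, 0, 0, 7], [0, 0, -6.7, 0, 0, 0, 7], [0, 0, -6.7, 0, 0, 0, 7], [0, 0, -6.7, 0, 0, 0, 7], [0, 0, -6.7, 0, 0, 0, 7]],
  ],
)

```text
time: 8.87
ee_pos: [391.5, 243.0, 139.8]
orientation: [3.067, 0.385, -0.255]
wrist_force: [-0.2, -0.5, -0.2]
gripper_width: 0.82
```

Run:
```python
from h import *
s=robot.state();print(s["time"],s["ee_pos"],s["joints"])
plan([524,-144.3,200],down(24.3))
```

```text
8.8667 [391.47 242.96 139.83] [0.38 0.05 1.9  0.   1.36 0.13]
turn(deg) [ 0.24  9.72 -9.98] n>=1.9 | shift cm: in current axes [ 2.29 40.91 -5.71] in target axes [-3.86 40.75 -6.02] n>=9.9
```

Call:
move_arm(
  moves=[
    [[0, 4.9, -5, 0, 0, -3.5, 7], [0, 4.9, -5, 0, 0, -3.5, 7], [0, 0, 0, -0.3, 3.8, -0.2, 7], [0, 0, 0, -0.3, 3.8, -0.2, 7], [0, 0, 0, -0.3, 3.8, -0.2, 7], [0, 0, 0, -0.3, 3.8, -0.2, 7], [0, 0, 0, -0.3, 3.8, -0.2, 7], [0, 0, 0, -0.3, 3.8, -0.2, 7], [0, 0, 0, -0.3, 3.8, -0.2, 7], [0, 0, 0, -0.3, 3.8, -0.2, 7]],
  ],
)

```text
time: 9.7
ee_pos: [501.3, -51.4, 188.8]
orientation: [-3.062, -0.692, 0.099]
wrist_force: [0.5, 0.9, 0.5]
gripper_width: 0.822
```

Run:
```python
from h import *
cam("wrist")
s=robot.state();print(s["time"],s["ee_pos"],s["joints"])
plan([524,-144.3,200],down(24.3))
```

```text
9.75 [503.27 -57.96 188.69] [-0.25  0.02  1.83 -0.03  1.35 -0.68]
turn(deg) [-0.51  3.58  0.97] n>=0.5 | shift cm: in current axes [-1.88  8.68 -1.1 ] in target axes [-1.66  8.72 -1.13] n>=2.1
```

Call:
move_arm(
  moves=[
    [[0, 3, 1, -0.6, 3, -1, 7], [0, 0.5, 0, -0.6, 3, -0.2, 7], [0, 0, 0, -0.5, 2, 0, 7]],
  ],
)

```text
time: 10.0
ee_pos: [520.2, -141.0, 189.5]
orientation: [-3.054, -0.65, 0.025]
wrist_force: [-0.1, -0.0, -0.3]
gripper_width: 0.819
```

Run:
```python
from h import *
for i in range(4): cam("wrist")
s=robot.state();print(s["time"],s["ee_pos"],s["joints"])
plan([524,-144.3,200],down(24.3))
c=cam("wrist");save(c,"w7.png");print(proj(c,[524,-144.3,100]),proj(c,[517,-147.5,0]))
```

```text
10.2 [ 519.63 -138.61  189.53] [-0.41  0.07  1.78  0.01  1.32 -0.83]
turn(deg) [-1.33  0.7  -0.26] n>=0.2 | shift cm: in current axes [ 0.15  0.67 -1.06] in target axes [ 0.16  0.7  -1.05] n>=0.3
[284.05 221.51] [277.45 194.99]
```

View pics/w7.png

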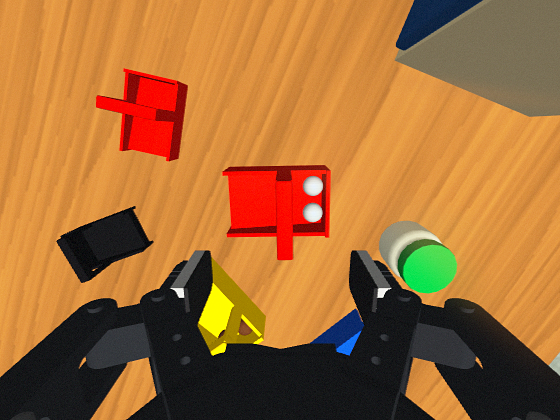

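The bar runs from (285,180) to (285,258), centred where predicted, (284,221). Both balls are at (313,186) and (313,212). Descending.

Call:
move_arm(
  moves=[
    [[-1.3, 0.7, -0.2, 0.15, 0.7, 2, 6], [0, 0, 0, 0, 0, 3.5, 6], [0, 0, 0, 0, 0, 3, 6]],
  ],
)

```text
time: 10.5
ee_pos: [529.4, -142.4, 108.5]
orientation: [3.063, 0.666, 0.018]
wrist_force: [0.2, 1.1, -0.9]
gripper_width: 0.699
```

Run:
```python
from h import *
for i in range(4): cam("wrist")
s=robot.state();print(s["time"],s["ee_pos"])
plan([524,-144.3,73],down(24.3))
c=cam("wrist");save(c,"w8.png");print(proj(c,[524,-144.3,100]),proj(c,[517,-147.5,0]))
```

```text
10.7 [ 528.63 -142.4   109.44]
turn(deg) [ 0.4  -0.43  0.22] n>=0.1 | shift cm: in current axes [-0.53 -0.04  3.64] in target axes [-0.5  -0.02  3.64] n>=0.9
[271.82 252.88] [265.47 203.4 ]
```

View pics/w8.png

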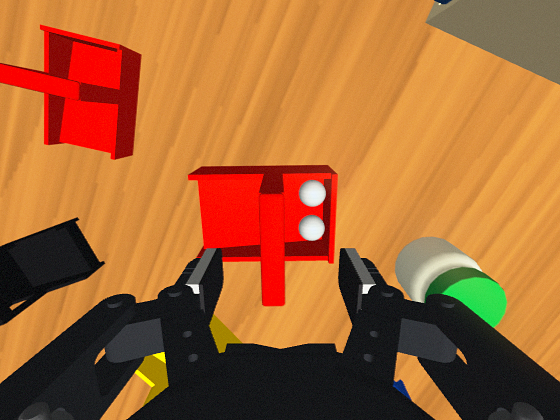

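Call:
move_arm(
  moves=[
    [[0.4, -0.4, 0.2, -0.5, 0, 1.8, 6], [0, 0, 0, 0, 0, 1.9, 6]],
  ],
)

```text
time: 10.92
ee_pos: [531.7, -147.3, 81.3]
orientation: [3.061, 0.661, 0.023]
wrist_force: [-0.3, -0.3, -0.5]
gripper_width: 0.702
```

Run:
```python
from h import *
for i in range(4): cam("wrist")
s=robot.state();print(s["time"],s["ee_pos"],s["wrist_force"])
plan([524,-144.3,73],down(24.3))
```

```text
11.1167 [ 530.38 -146.58   80.06] [-0.62 -0.7   0.58]
turn(deg) [ 0.58 -0.57  0.06] n>=0.1 | shift cm: in current axes [-0.49 -0.48  0.7 ] in target axes [-0.49 -0.47  0.71] n>=0.2
```

Call:
move_arm(
  moves=[
    [[0.6, -0.6, 0, -0.5, -0.5, 0.7, 6]],
  ],
)

```text
time: 11.2
ee_pos: [526.0, -145.1, 75.5]
orientation: [3.068, 0.662, 0.005]
wrist_force: [0.2, -0.4, 0.0]
gripper_width: 0.701
```

Run:
```python
from h import *
for i in range(4): cam("wrist")
s=robot.state();print(s["time"],s["ee_pos"],s["wrist_force"])
plan([524,-144.3,73],down(24.3))
```

```text
11.4 [ 523.82 -144.12   73.2 ] [-0.5  -0.12  0.16]
turn(deg) [-0.01  0.03  0.06] n>=0.0 | shift cm: in current axes [0.01 0.02 0.02] in target axes [0.01 0.02 0.02] n>=0.0
```

Right on target. Closing.

Call:
move_arm(
  moves=[
    [[0, 0, 0, 0, 0, 0, 0.5], [0, 0, 0, 0, 0, 0, 0.5], [0, 0, 0, 0, 0, 0, 0.5], [0, 0, 0, 0, 0, 0, 0.5], [0, 0, 0, 0, 0, 0, 0.5], [0, 0, 0, 0, 0, 0, 0.5], [0, 0, 0, 0, 0, 0, 0.5], [0, 0, 0, 0, 0, 0, 0.5]],
  ],
)

```text
time: 12.07
ee_pos: [524.5, -144.5, 74.5]
orientation: [3.07, 0.663, 0.001]
wrist_force: [0.0, 0.3, -0.1]
gripper_width: 0.15
```

Run:
```python
from h import *
s=robot.state();print(s["time"],s["ee_pos"],s["wrist_force"],s["gripper_width"])
plan([524,-144.3,73],down(24.3))
c=cam("wrist");save(c,"w9.png")
```

```text
12.0667 [ 524.53 -144.52   74.53] [ 0.02  0.35 -0.07] 0.1495332194456434
turn(deg) [ 0.07 -0.04  0.06] n>=0.0 | shift cm: in current axes [-0.04 -0.04  0.15] in target axes [-0.04 -0.04  0.15] n>=0.0
```

View pics/w9.png

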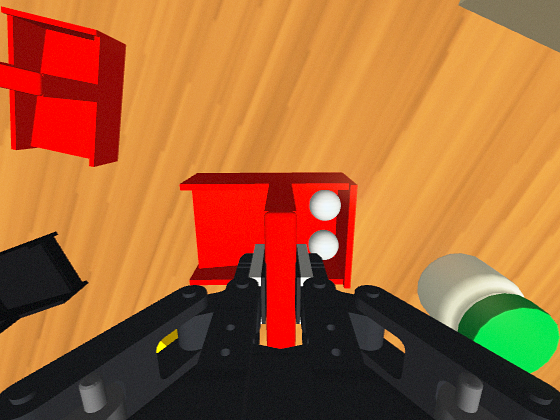

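```bash
cat > p.py <<'E'
from h import *
u=np.array([np.cos(.138),np.sin(.138),0]);zz=np.array([0,0,1.])
H=np.array([627.,296,0])
def tilt(Rd,deg): # mouth-down positive, about tool y
    x=Rd[:,0]; a=np.radians(deg)
    X=x*np.cos(a)+zz*np.sin(a); Z=x*np.sin(a)-zz*np.cos(a)
    return np.array([X,np.cross(Z,X),Z]).T
def pose(yaw,deg,lip):
    Rt=tilt(down(yaw),deg); return lip+Rt@np.array([60,0,-49.]),Rt
E
python3 - <<'E'
from p import *
s=robot.state()
plan(s["ee_pos"]+[0,0,260],tilt(down(24.3),-10))
E
```

```text
turn(deg) [  0.08 -10.04   0.06] n>=1.4 | shift cm: in current axes [  0.02   0.03 -26.  ] in target axes [ -4.51   0.   -25.61] n>=6.2
```

Call:
move_arm(
  moves=[
    [[0, 0, 0, 0, 0, -0.5, 0.5], [0, 0, 0, 0, 0, -1, 0.5], [0, 0, 0, 0, 0, -1.5, 0.5], [0, -2, 0, 0, 0, -2, 0.5], [0, -2, 0, 0, 0, -2, 0.5], [0, -2, 0, 0, 0, -2, 0.5], [0, -2, 0, 0, 0, -2, 0.5], [0, -2, 0, 0, 0, -2, 0.5], [0, 0, 0, 0, 0, -2, 0.5], [0, 0, 0, 0, 0, -2, 0.5]],
  ],
)

```text
time: 12.95
ee_pos: [532.0, -136.5, 248.9]
orientation: [3.028, 0.649, -0.295]
wrist_force: [-0.4, 0.8, -2.3]
gripper_width: 0.155
```

Run:
```python
from p import *
s=robot.state();print(s["time"],s["ee_pos"],s["wrist_force"],s["gripper_width"])
plan([524,-144,335],tilt(down(24.3),-10))
c=cam("wrist");save(c,"w10.png")
```

```text
12.95 [ 532.04 -136.47  248.87] [-0.37  0.77 -2.32] 0.15515685754434866
turn(deg) [-0.55  1.02 -0.04] n>=0.2 | shift cm: in current axes [-2.67  0.28 -8.26] in target axes [-2.52  0.36 -8.3 ] n>=2.1
```

View pics/w10.png

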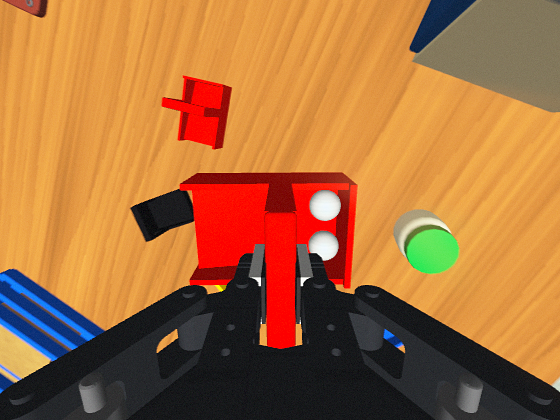

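Call:
move_arm(
  moves=[
    [[0, 0, 0, -0.5, 0, -2, 0.5], [0, 0, 0, -0.5, 0, -2, 0.5], [0, 0, 0, -0.5, 0, -2, 0.5], [0, 0, 0, -0.5, 0, -1.5, 0.5]],
  ],
)

```text
time: 13.33
ee_pos: [528.1, -138.4, 332.2]
orientation: [3.027, 0.651, -0.288]
wrist_force: [0.1, -0.3, -2.1]
gripper_width: 0.158
```

Run:
```python
from p import *
cam("wrist")
s=robot.state();print(s["time"],s["ee_pos"],s["wrist_force"],s["gripper_width"])
p,Rt=pose(7.9,-10,H-35*u+[0,0,285]);print(p)
plan(p,Rt)
```

```text
13.3833 [ 528.78 -138.98  335.6 ] [-0.15 -0.26  1.65] 0.1490883887237809
[659.29 300.48 322.84]
turn(deg) [ 2.7   0.64 16.1 ] n>=2.3 | shift cm: in current axes [ 29.68 -34.72  -4.13] in target axes [ 18.9  -41.73  -2.04] n>=11.0
```

Call:
move_arm(
  moves=[
    [[0, 0, 1, 0.4, -0.5, -0.1, 0.5], [0.3, 0.1, 2, 0.7, -0.9, -0.2, 0.5], [0.4, 0.1, 2, 1.0, -1.4, -0.3, 0.5], [0.4, 0.1, 2, 1.0, -1.5, -0.3, 0.5], [0.4, 0.1, 2, 0.9, -1.6, -0.3, 0.5], [0.4, 0.1, 2, 0.8, -1.6, -0.3, 0.5], [0.4, 0.1, 2, 0.8, -1.7, -0.3, 0.5], [0.4, 0.1, 2, 0.8, -1.7, -0.3, 0.5], [0, 0, 1, 0.8, -1.7, -0.3, 0.5], [0, 0, 0, 0.8, -1.7, -0.2, 0.5]],
  ],
)

```text
time: 14.22
ee_pos: [572.1, 23.2, 341.2]
orientation: [3.114, 0.18, -0.273]
wrist_force: [-0.0, -0.2, -1.8]
gripper_width: 0.156
```

Run:
```python
from p import *
s=robot.state();print(s["time"],s["ee_pos"],s["wrist_force"],s["gripper_width"])
p,Rt=pose(7.9,-10,H-35*u+[0,0,285])
plan(p,Rt)
```

```text
14.2167 [572.14  23.16 341.16] [-0.04 -0.19 -1.84] 0.15613875189603466
turn(deg) [-0.18  0.02 -1.27] n>=0.2 | shift cm: in current axes [ 11.99 -26.54  -0.28] in target axes [ 12.57 -26.27  -0.36] n>=7.0
```

Call:
move_arm(
  moves=[
    [[0, 0, -0.6, 0.9, -1.9, -0.1, 0.5], [0, 0, -0.6, 0.9, -1.9, -0.1, 0.5], [0, 0, 0, 0.9, -1.9, -0.1, 0.5], [0, 0, 0, 0.9, -1.9, -0.1, 0.5], [0, 0, 0, 0.9, -1.9, -0.1, 0.5], [0, 0, 0, 0.9, -1.9, -0.1, 0.5], [0, 0, 0, 0.9, -1.9, -0.1, 0.5], [0, 0, 0, 0.9, -1.9, -0.1, 0.5], [0, 0, 0, 0.8, -1.6, -0.1, 0.5], [0, 0, 0, 0.6, -1.2, 0, 0.5]],
  ],
)

```text
time: 15.05
ee_pos: [633.3, 222.7, 322.5]
orientation: [3.112, 0.21, -0.289]
wrist_force: [-0.3, -0.3, -2.2]
gripper_width: 0.148
```

Run:
```python
from p import *
cam("wrist")
s=robot.state();print(s["time"],s["ee_pos"],s["wrist_force"],s["gripper_width"])
p,Rt=pose(7.9,-10,H-35*u+[0,0,285])
plan(p,Rt)
```

```text
15.1 [633.14 224.93 321.3 ] [-0.95  0.46 -3.56] 0.15182763904339996
turn(deg) [-0.31  0.65 -0.05] n>=0.1 | shift cm: in current axes [ 3.53 -7.13 -0.78] in target axes [ 3.55 -7.12 -0.78] n>=1.9
```

Call:
move_arm(
  moves=[
    [[0, 0, 0, 0.5, -1, -0.6, 0.5], [0, 0, 0, 0.8, -1.6, -0.5, 0.5], [0, 0, 0, 0.8, -1.6, -0.3, 0.5], [0, 0, 0, 0.7, -1.4, -0.2, 0.5], [0, 0, 0, 0.4, -0.8, 0, 0.5]],
  ],
)

```text
time: 15.52
ee_pos: [658.1, 293.7, 324.8]
orientation: [3.11, 0.209, -0.302]
wrist_force: [-0.2, 0.6, -1.1]
gripper_width: 0.149
```

Run:
```python
from p import *
for i in range(3):cam("wrist")
s=robot.state();print(s["time"],s["ee_pos"],s["wrist_force"],s["gripper_width"],s["joints"])
p,Rt=pose(7.9,-10,H-35*u+[0,0,285])
plan(p,Rt)
p,Rt=pose(7.9,10,H-35*u+[0,0,260])
plan(p,Rt)
save(cam("wrist"),"w11.png");save(cam("top"),"t11.png");
```

```text
15.6667 [657.7  292.51 324.33] [ 1.05  0.2  -2.18] 0.1510646792884566 [0.29 0.59 0.89 0.03 1.85 0.17]
turn(deg) [-0.15  1.16 -0.2 ] n>=0.2 | shift cm: in current axes [ 0.29 -0.77  0.1 ] in target axes [ 0.29 -0.77  0.1 ] n>=0.2
turn(deg) [-0.11 21.16 -0.22] n>=3.0 | shift cm: in current axes [-1.3  -0.76  0.83] in target axes [-1.51 -0.77  0.31] n>=0.4
```

View pics/w11.png

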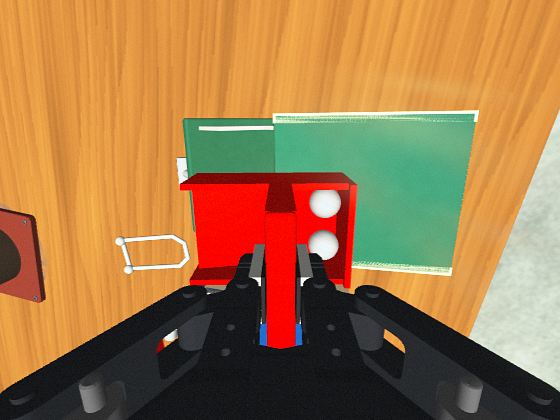

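View pics/t11.png

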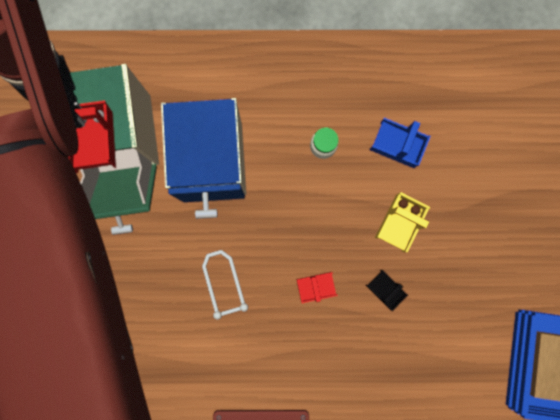

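Both balls are at the rear of the scoop (325,203)/(325,245), above the open bin. Starting the tilt in short chunks.

Call:
move_arm(
  moves=[
    [[0, 5, 0, -0.4, -0.2, 0, 0.5], [0, 5, 0, -0.4, -0.2, 0, 0.5], [0, 5, 0, -0.4, -0.2, 0, 0.5], [0, 4, 0, -0.4, -0.2, 0, 0.5]],
  ],
)

```text
time: 16.1
ee_pos: [643.9, 291.1, 316.5]
orientation: [-3.121, -0.196, -0.216]
wrist_force: [0.7, -0.2, -1.5]
gripper_width: 0.149
```

```bash
cat > q.py <<'E'
from p import *
def lipnow():
    s=robot.state();Rt=rot(s["orientation"]);L=s["ee_pos"]-Rt@np.array([60,0,-49.])
    v=np.array([-u[1],u[0],0])
    print(s["time"],"tilt",np.degrees(np.arcsin(Rt[2,0])),"lip r",-(L-H)@u,"lat",(L-H)@v,"z",L[2],"w",s["gripper_width"],"F",s["wrist_force"])
lipnow()
E
python3 - <<'E'
from q import *
for i in range(2):cam("wrist")
lipnow()
save(cam("wrist"),"w12.png")
E
```

```text
16.1 tilt 7.893424926451839 lip r 36.641494321586855 lat -6.648953691188987 z 259.73900692190654 w 0.14864083662296462 F [ 0.7  -0.24 -1.47]
16.2 tilt 7.51344363544124 lip r 40.14429362435553 lat -6.161603961349163 z 258.94484891611535 w 0.15223692399347596 F [-0.44  0.57 -2.42]
```

View pics/w12.png

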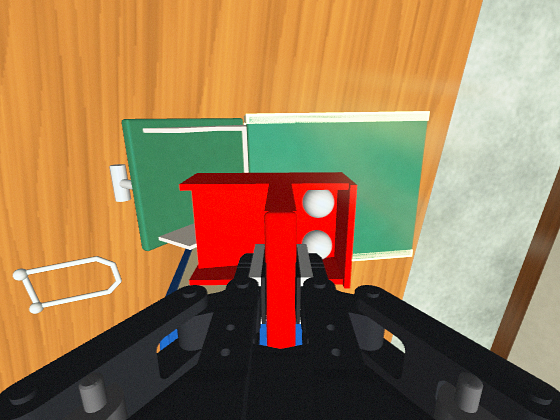

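Call:
move_arm(
  moves=[
    [[0, 0, 0, 0.8, -0.6, 0, 0.5]],
  ],
)

```text
time: 16.33
ee_pos: [649.1, 296.8, 318.9]
orientation: [-3.123, -0.196, -0.204]
wrist_force: [-0.1, 0.2, -2.6]
gripper_width: 0.152
```

Run:
```python
from q import *
for i in range(3):cam("wrist")
lipnow()
```

```text
16.3333 tilt 7.473693169163395 lip r 31.124245553081177 lat -1.6702608784982858 z 262.4830041553797 w 0.15188859891005715 F [-0.08  0.2  -2.57]
16.4833 tilt 7.547305474051457 lip r 29.3692939276276 lat -0.7717765585171035 z 262.02324340836657 w 0.15056850598789845 F [-0.2  -0.23 -1.91]
```

Call:
move_arm(
  moves=[
    [[0, 6, 0, -0.54, 0, -0.6, 0.5], [0, 6, 0, -0.54, 0, -0.6, 0.5], [0, 6, 0, -0.54, 0, -0.6, 0.5], [0, 6, 0, -0.54, 0, -0.6, 0.5], [0, 6, 0, -0.54, 0, -0.6, 0.5], [0, 6, 0, -0.54, 0, -0.6, 0.5], [0, 6, 0, -0.54, 0, -0.6, 0.5]],
  ],
)

```text
time: 17.07
ee_pos: [609.2, 287.8, 338.2]
orientation: [-2.792, -0.167, -1.32]
wrist_force: [1.1, -1.9, -1.3]
gripper_width: 0.153
```

Run:
```python
from q import *
for i in range(2):cam("wrist")
lipnow()
save(cam("wrist"),"w13.png");save(cam("top"),"t13.png",(40,40,200,220),3);save(cam("scene"),"s13.png",(300,60,260,220),3)
```

```text
17.0667 tilt 50.60880025315383 lip r 18.983748315966526 lat -5.77460344787537 z 260.7395124489253 w 0.15311851176824529 F [ 1.06 -1.92 -1.35]
17.1667 tilt 49.69273931191029 lip r 25.501279902567006 lat -7.259261512185087 z 250.58200237259487 w 0.1521825600302032 F [-0.79  0.25 -3.33]
```

View pics/w13.png

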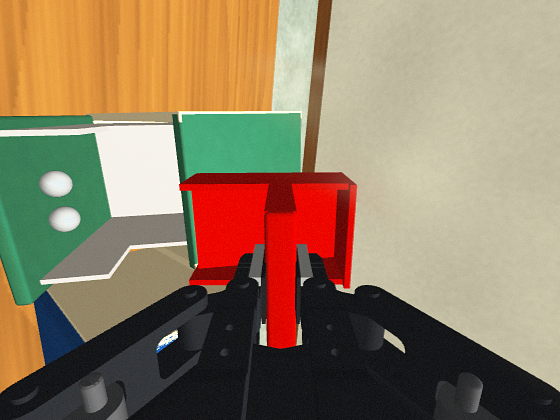

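View pics/t13.png

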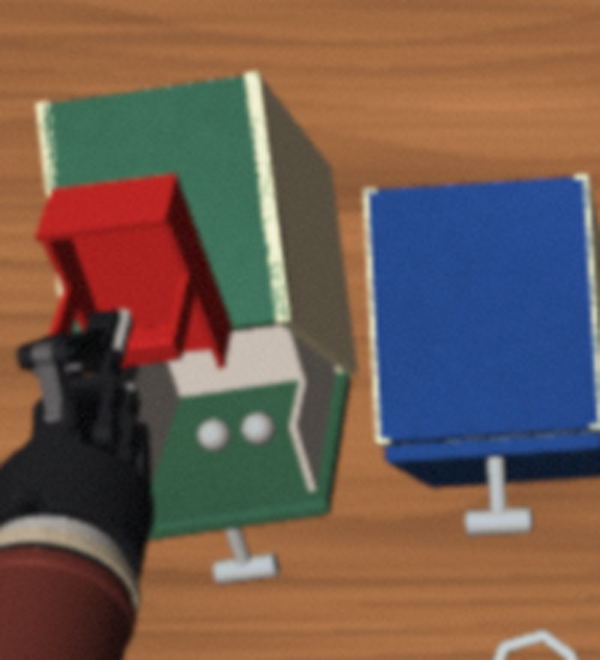

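Both balls are in the bin, at (55,184) and (65,219) in the wrist view. Untilting with a lift.

Call:
move_arm(
  moves=[
    [[0, -6, 0, 0, 0, -0.5, 0.5], [0, -6, 0, 0, 0, -0.5, 0.5], [0, -6, 0, 0, 0, -0.5, 0.5], [0, -6, 0, 0, 0, -0.5, 0.5], [0, -6, 0, 0, 0, -0.5, 0.5], [0, -6, 0, 0, 0, -0.5, 0.5], [0, -6, 0, 0, 0, -0.5, 0.5], [0, -6, 0, 0, 0, -0.5, 0.5]],
  ],
)

```text
time: 17.98
ee_pos: [603.0, 292.0, 396.1]
orientation: [-3.115, -0.209, -0.025]
wrist_force: [-0.3, 0.4, -1.0]
gripper_width: 0.148
```

Run:
```python
from q import *
for i in range(2):cam("wrist")
lipnow()
save(cam("wrist"),"w14.png");save(cam("top"),"t14.png",(40,40,200,220),3)
plan([524,-144,330],down(24.3))
```

```text
17.9833 tilt 0.9939931200306296 lip r 83.41309785815622 lat 0.5399695625082023 z 346.1074990101849 w 0.14821965915885654 F [-0.25  0.37 -0.96]
18.0833 tilt 0.9273060900521002 lip r 80.65519015749285 lat -0.4519396761322488 z 342.04186208483753 w 0.15302964956104811 F [ 0.75 -0.4  -2.01]
turn(deg) [ -0.75  -1.23 -16.76] n>=2.3 | shift cm: in current axes [-13.65  42.22   5.19] in target axes [-25.12  36.44   6.13] n>=10.7
```

View pics/t14.png

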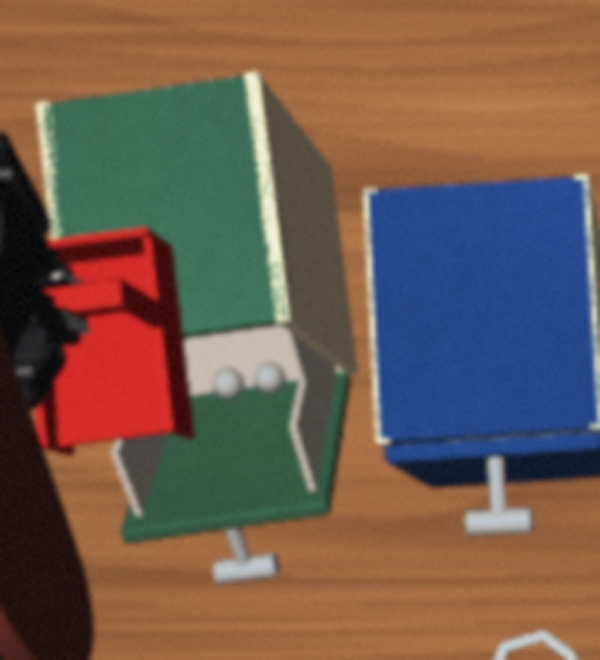

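Both balls rest at the bottom of the bin, (228,382)/(268,376) in the crop. Carrying the scoop back.

Call:
move_arm(
  moves=[
    [[0, 0, 0, -0.5, 1.5, 0, 0.5], [0, 0, 0, -0.9, 2.8, 0, 0.5], [0, 0, 0, -0.9, 2.8, 0, 0.5], [0, 0, 0, -0.9, 2.8, 0, 0.5], [0, 0, 0, -0.9, 2.8, 0, 0.5], [0, 0, 0, -0.9, 2.8, 0, 0.5], [0, 0, 0, -0.9, 2.8, 0, 0.5], [0, 0, 0, -0.9, 2.8, 0, 0.5], [0, 0, 0, -0.9, 2.8, 0, 0.5], [0, 0, 0, -0.9, 2.8, 0, 0.5]],
  ],
)

```text
time: 19.02
ee_pos: [544.3, 9.8, 392.2]
orientation: [-3.111, -0.24, -0.089]
wrist_force: [0.5, -0.1, -1.2]
gripper_width: 0.153
```

Run:
```python
from q import *
plan([524,-144,200],down(24.3))
```

```text
19.0167 tilt 3.359780966082653 lip r 178.33426834545668 lat -272.2372175594759 z 339.8062662239466 w 0.1528435790115871 F [ 0.54 -0.13 -1.22]
turn(deg) [ -0.43  -3.46 -15.48] n>=2.2 | shift cm: in current axes [-5.47 15.18 18.7 ] in target axes [-8.18 13.18 19.22] n>=5.9
```

Call:
move_arm(
  moves=[
    [[0, -0.6, -2.5, -0.9, 2.2, 1.5, 0.5], [0, -0.6, -2.5, -0.9, 2.2, 2, 0.5], [0, -0.6, -2.5, -1, 2.1, 2.5, 0.5], [0, -0.6, -2.5, -1, 2.0, 2.5, 0.5], [0, -0.6, -2.5, -1, 2, 2.5, 0.5], [0, -0.6, -2.5, -1, 1.5, 2.5, 0.5]],
  ],
)

```text
time: 19.52
ee_pos: [520.9, -128.6, 266.6]
orientation: [3.053, 0.667, 0.056]
wrist_force: [-0.0, -0.1, -0.9]
gripper_width: 0.152
```

Run:
```python
from q import *
cam("wrist")
s=robot.state();print(s["ee_pos"])
plan([524.5,-144.5,110],down(24.3))
```

```text
19.5167 tilt 1.8097917353095474 lip r 219.12882514093045 lat -423.9247172495662 z 215.7919589880535 w 0.15195668852180558 F [-0.01 -0.11 -0.88]
[ 517.87 -130.18  260.47]
turn(deg) [ 1.09 -1.36  0.45] n>=0.3 | shift cm: in current axes [-0.35  1.29 15.07] in target axes [ 0.02  1.58 15.05] n>=3.6
```

Call:
move_arm(
  moves=[
    [[0.5, -0.7, 0.2, 0, 0.6, 1.5, 0.5], [0.5, -0.6, 0.2, 0, 0.5, 2.5, 0.5], [0, 0, 0, 0, 0.3, 2.5, 0.5], [0, 0, 0, 0, 0, 2.5, 0.5], [0, 0, 0, 0, 0, 2.5, 0.5]],
  ],
)

```text
time: 19.98
ee_pos: [524.4, -146.7, 151.7]
orientation: [3.054, 0.658, 0.037]
wrist_force: [0.0, -0.6, -2.6]
gripper_width: 0.149
```

Run:
```python
from q import *
for i in range(3):cam("wrist")
s=robot.state();print(s["time"],s["ee_pos"])
plan([524.5,-144.5,76],down(24.3))
save(cam("scene"),"s15.png")
```

```text
19.9833 tilt 1.1015493436732662 lip r 218.84838254268098 lat -442.17287317491923 z 101.58138853366583 w 0.14917431682595966 F [ 0.04 -0.56 -2.56]
20.1333 [ 522.73 -145.74  150.42]
turn(deg) [ 0.97 -0.84  0.04] n>=0.2 | shift cm: in current axes [ 0.1  -0.17  7.44] in target axes [ 0.21 -0.04  7.44] n>=1.8
```

View pics/s15.png

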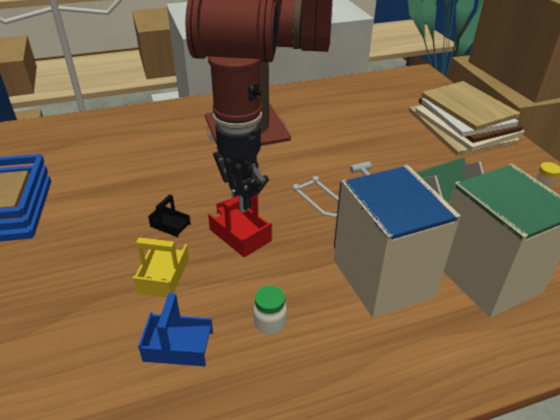

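Clear below, and the small red scoop is behind it in this view. Lowering.

Call:
move_arm(
  moves=[
    [[0.5, -0.4, 0, 0.1, 0, 1.5, 0.5], [0.5, -0.4, 0, 0.1, 0, 2, 0.5], [0, 0, 0, 0, 0, 2, 0.5]],
  ],
)

```text
time: 20.43
ee_pos: [535.0, -148.8, 108.1]
orientation: [3.056, 0.661, 0.034]
wrist_force: [-0.6, -0.7, -1.4]
gripper_width: 0.152
```

Run:
```python
from q import *
for i in range(4):cam("wrist")
s=robot.state();print(s["time"],s["ee_pos"])
plan([524.5,-144.5,76],down(24.3))
```

```text
20.4333 tilt 1.05262674783866 lip r 208.69313120809457 lat -445.5840758778832 z 57.999141806866305 w 0.15247721946218987 F [-0.59 -0.7  -1.41]
20.6333 [ 532.85 -147.98  106.61]
turn(deg) [ 0.84 -0.83  0.1 ] n>=0.2 | shift cm: in current axes [-0.66 -0.71  3.04] in target axes [-0.62 -0.66  3.06] n>=0.8
```

Call:
move_arm(
  moves=[
    [[0.8, -0.8, 0.1, -0.6, -0.7, 2, 0.5]],
  ],
)

```text
time: 20.72
ee_pos: [529.5, -146.2, 91.7]
orientation: [3.064, 0.66, 0.015]
wrist_force: [1.9, -0.8, -0.9]
gripper_width: 0.151
```

Run:
```python
from q import *
for i in range(5):cam("wrist")
s=robot.state();print(s["time"],s["ee_pos"])
plan([524.5,-144.5,74.5],down(24.3))
```

```text
20.7167 tilt 0.45723664294938887 lip r 214.468372879552 lat -441.84235663983384 z 42.26051259977018 w 0.1514928710442048 F [ 1.93 -0.78 -0.87]
20.9667 [ 524.87 -144.17   86.51]
turn(deg) [ 0.03 -0.03  0.01] n>=0.0 | shift cm: in current axes [-0.05  0.01  1.2 ] in target axes [-0.05  0.02  1.2 ] n>=0.3
```

Call:
move_arm(
  moves=[
    [[0, 0, 0, 0, 0, 1.1, 0.5]],
  ],
)

```text
time: 21.05
ee_pos: [527.1, -145.1, 77.9]
orientation: [3.068, 0.661, 0.008]
wrist_force: [1.6, 0.1, -1.1]
gripper_width: 0.153
```

Run:
```python
from q import *
for i in range(5):cam("wrist")
lipnow()
s=robot.state();print(s["time"],s["ee_pos"])
plan([524.5,-144.5,74.5],down(24.3))
```

```text
21.05 tilt 0.23835215534302948 lip r 216.94902407413605 lat -440.2625521189229 z 28.687074713475226 w 0.15293645821108381 F [ 1.57  0.06 -1.13]
21.3 tilt 0.0058473978875634765 lip r 219.44860516766602 lat -438.8057413525165 z 26.327752070304165 w 0.15325440572984114 F [ 0.22 -0.56 -1.54]
21.3 [ 524.67 -144.12   75.33]
turn(deg) [ 0.01 -0.01  0.01] n>=0.0 | shift cm: in current axes [-0.03  0.03  0.08] in target axes [-0.03  0.03  0.08] n>=0.0
```

Call:
move_arm(
  moves=[
    [[0, 0, 0, 0, 0, 0.15, 0.5]],
  ],
)

```text
time: 21.38
ee_pos: [524.9, -144.2, 74.5]
orientation: [3.071, 0.661, 0.001]
wrist_force: [-7.8, 2.0, 19.5]
gripper_width: 0.151
```

Run:
```python
from q import *
for i in range(4):cam("wrist")
lipnow()
s=robot.state();print(s["time"],s["ee_pos"])
```

```text
21.3833 tilt 0.016750192312873762 lip r 219.2278934466975 lat -438.92925704877604 z 25.466365667689665 w 0.1508973170634346 F [-7.81  2.01 19.47]
21.5833 tilt 0.02135452762824297 lip r 219.22238640629425 lat -438.9466874105693 z 25.54535199127308 w 0.1515506946194626 F [-3.16  1.72  5.36]
21.5833 [ 524.9  -144.22   74.57]
```

The scoop is touching the bench (+5 N), standing at its original height. Releasing.

Call:
move_arm(
  moves=[
    [[0, 0, 0, 0, 0, 0, 4], [0, 0, 0, 0, 0, 0, 5], [0, 0, 0, 0, 0, 0, 6], [0, 0, 0, 0, 0, 0, 6], [0, 0, 0, 0, 0, 0, 6], [0, 0, 0, 0, 0, 0, 6]],
  ],
)

```text
time: 22.08
ee_pos: [525.4, -144.4, 74.4]
orientation: [3.07, 0.661, 0.003]
wrist_force: [0.2, -0.3, -0.1]
gripper_width: 0.706
```

Call:
move_arm(
  moves=[
    [[0, 0, 0, 0, 0, -1, 6], [0, 0, 0, 0, 0, -2, 6], [0, 0, 0, 0, 0, -3, 6], [0, 0, 0, 0, 0, -3, 6], [0, 0, 0, 0, 0, -3, 6], [0, 0, 0, 0, 0, -3, 6], [0, 0, 0, 0, 0, -3, 6]],
  ],
)

```text
time: 22.67
ee_pos: [519.4, -141.9, 255.6]
orientation: [-3.062, -0.659, 0.021]
wrist_force: [1.9, -0.5, -0.1]
gripper_width: 0.702
```

Run:
```python
from h import *
for i in range(5):cam("wrist")
s=robot.state();print(s["time"],s["ee_pos"],s["wrist_force"],s["gripper_width"])
save(cam("wrist"),"w20.png");save(cam("top"),"t20.png");save(cam("scene"),"s20.png")
```

```text
22.9167 [ 519.63 -141.99  253.6 ] [-0.59  0.36 -0.42] 0.7053928400821365
```

View pics/w20.png

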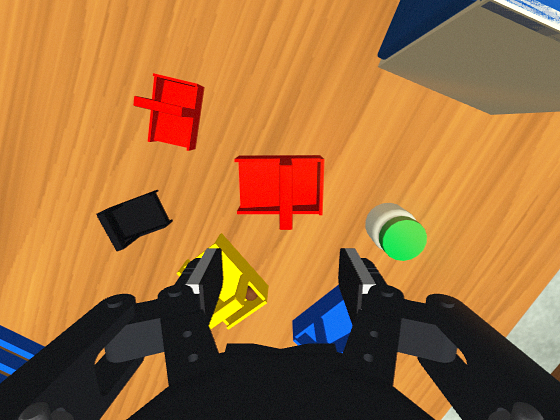

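View pics/t20.png

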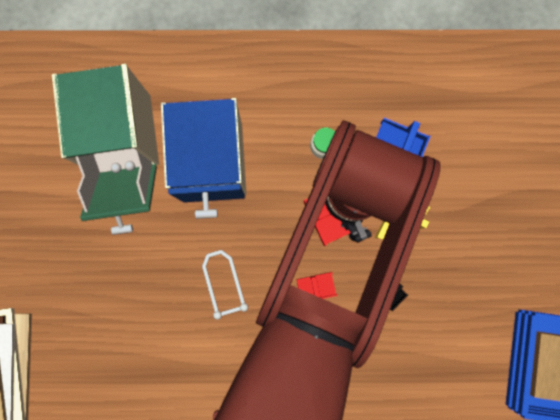

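View pics/s20.png

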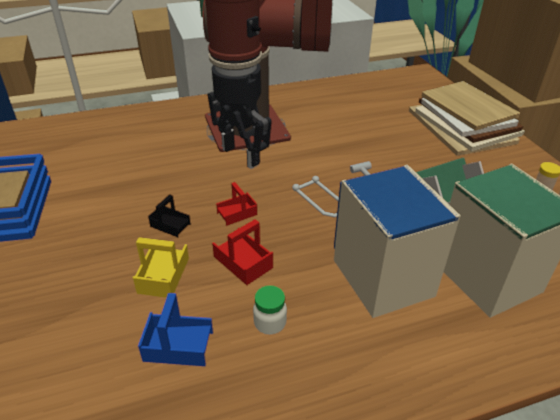

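The final views show the empty red scoop upright where it started, (243,255) in scene. Both balls are deep in the open bin, (115,167)/(129,166) in top, the pull is at (121,230) so the bin is still at its stop, and the gripper is clear. Handing in.

```bash
python3 -c "
from bench import robot
print(robot.sign_off(), robot.state()['time'])"
```

```text
the job is handed in; nothing more can be done
the job is handed in; nothing more can be done
```

I opened the green bin to its stop, poured both steel balls into it from the red scoop, and stood the empty scoop back on its original spot. I handed the job in at about 23 s of the 72 s; sign-off gives no verdict.

- **Last pictures:** both balls lie at the bottom of the open bin, and the pull sits where a 40° opening puts it. The scoop is upright and released, with the gripper about 180 mm above its grasp position and no contact force.
- **Not measured at the end:** I judged the balls' final position from the top view and the bin's shape rather than triangulating it, and I judged the bin angle there by eye from the pull.
- **What disagreed:** while I held the bar, the arm's pose gave a bin angle of about 38.7°, a little under the 40° seen in the top view after release. Both are well above the 30° needed.
- **Arm lag:** the arm drifted or fell short by 1 to 4 cm on some moves, and I corrected it by looking again before each grasp, the pour and the placing. The highest force I saw was about 23 N at the pull.

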